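Press a filter carrier down and slide it home under the leaf spring

ROBOT

A 6-joint arm with a two-finger parallel gripper is mounted at the origin on the work surface. World frame = base frame: x ahead of the robot, y to its left, z up, the work surface at z = 0. Lengths are in m, angles in rad, forces in N, time in s.
With the tool pointing down it reaches from about 0.3 to 0.775 m from the base axis. Payload 14.6 kg.
Tool frame: the origin (TCP) lies on the centre line of the jaws, within the pads' length; the fingertips stand 19 mm ahead of it and the grasp point (between the pads) is the TCP; y points along the fingers, x is the direction in which the jaws open and shut, and the axes are right-handed (so a half turn about y gives the same grasp; the last joint's range is limited). The gripper opens to 94 mm and grips with 3 to 60 N. Pads are 16 mm wide; open, the fingers measure 119 mm over their backs; the gripper's body (75 mm by 177 mm) begins 78 mm behind the grasp point.
Start: joints at [1.104, 0.3, 1.521, -0, 1.321, -0.067], TCP at [0.214, 0.507, 0.224] pointing down, gripper open.
Joint ranges: [-3.03, 3.03], [-0.79, 2.21], [0.23, 2.52], [-1.04, 4.18], [0, 3.07], [-2.55, 2.55]. Speed limits (rad/s): [2.22, 2.22, 2.57, 3.14, 3.14, 3.14].

INTERFACE

Orientations are given as [roll, pitch, yaw] about the fixed x, y, z axes, in that order (R = Rz(yaw) Ry(pitch) Rx(roll)).
In Python, from station import ctrl, optics gives the robot as it stands.
- The arm moves only by the tool jog_arm, never from a script. Its argument "targets" is a list of rows, each a list of 3 entries, a list of its own where there are three numbers: the finger opening in cm, from 0 to 9.4, then the shift along the tool's x, y, z in cm, then the turn about the tool's y in rad. A call has 1 to 10 rows; each row is the pose to reach, as a shift and turn from the pose commanded when the call began, along the tool's axes at that moment; what a row does not reach only later rows make up. A row lasts 1/10 s, in which the tool goes at most 50 mm and 8.59 degrees, less where a joint would pass 70% of its speed; a pose out of reach is approached as far as the arm can. A call with a gripper value outside its range is refused whole. The fingers move at their own pace and stop on an object; "grip_force" is the grip in N (left out, the last holds). Time passes only in rows, so rows that repeat a pose let the fingers close. It gives the time, the measured TCP pose, the force and the opening at its end, in the units of the state.
- ctrl.get_obs(): the state, without advancing time (a new reading comes with each control period).
- optics.camera(name): name is "side" or "top" or "wrist"; returns a dict with "img" (384x512x3 uint8, red, green, blue), "range_z" (384x512 float32, m along the optical axis (not along the pixel's ray), 0 where there is no reading), "camera_matrix" (3x3 intrinsics, pixels), "k1" (the pictures are not rectified: a ray, as slopes to the right and down, at radius r is drawn at 1 + k1 r^2 times it, then the intrinsics apply), "world_to_cam" (4x4, takes a point from world to camera coordinates); the wrist camera has in their place "mount" (4x4, takes a point from camera to tool coordinates, whose origin is the TCP and whose axes are the tool frame's). Camera axes: x right, y up, looking along -z (the intrinsics and any distortion apply to the point x, -y, -z); pixel columns grow to the right and rows downward; lengths in m; the calibration is good to about 2 mm. A picture is of the moment at which its call begins: read the wrist's pose just before it.
- ctrl.hand_in(): hands the job in, once; it reports no verdict.
The state is a dict: "time_s": time; "qpos": joint angles; "joint_vel": joint speeds; "tau": joint torques, N m; "ee_pos": TCP position; "eef_rot": TCP orientation; "force": force on the tool from outside, world axes, zero at the start; "moment": the same for the moment, N m; "grip_width": finger opening in m.
Only numpy, scipy, OpenCV 4.12 (cv2) and the standard library are available. Lean on these libraries where they do the work, as an engineer would, in place of code of your own. Each camera call takes 0.05 s, during which the arm holds its last target. There are 200 camera calls.

TASK

Load the lens-filter carrier into its rack: with closed fingertips press down hard on the grey pad behind the orange rib so that the sprung bed sinks, keep pressing while you slide the carrier under the black bracket and the brass leaf spring until it is fully home against the grey end stop, then let go and move clear. Push it only: do not lift the carrier out of its channel, and leave everything else on the desk where it is.

Things in the scene. Friction and masses are not known exactly. Their poses are not given: they have to be found in the camera images.
- rack: White acrylic rack fixed on the desk, 232 mm long (x -150 to +82), 92 wide, an open-topped channel. Origin on the desk, mid-width; +x is the way the carrier slides home, z up. Side walls: inner faces at y = +-37 mm, 7 thick, tops at z = 30; rear wall's inner face at x = -143. Its floor is a level green sprung bed (bed). A black bracket (gate) with a brass leaf spring bridges the channel.
- gate (a point): Middle of the bracket's lower front edge: rack x = 10, z = 28 mm. The black L-bracket spans the channel from there to x = 30, its plate 4 mm thick, with a flange up to z = 42 along the front. Beyond it the brass leaf spring, 40 mm wide, droops to about x = 52, z = 20 until the carrier lifts it.
- stop (a point): Face of the grey end stop at rack x = 60 mm, at z = 28; the stop is 36 mm high. The carrier's front edge rests on it when fully home.
- carrier: Filter carrier, dark rigid plate 120 (x) x 70 (y) x 8 mm, 60 to 130 g, loose on the green bed. Origin: centre of its underside; +x leads, as the rack's. Amber window in front. It starts 62 to 78 mm behind the rack's origin, underside at z = 25, top at 33: 5 mm too high for the bracket, on which its front butts unless pressed down. Home: origin at rack x = 0; released there it springs up to z = 20.
- pad (a point): Middle of the carrier's flat grey pad (40 x 58 mm), at carrier x = -36, z = 8 mm: press down here. Just ahead of it the orange rib crosses the carrier, x = -14 to -6, 62 mm wide, 6 mm above the plate; fingertips push on the rib's rear face (22 mm ahead of this point). Pad and rib stay outside the bracket when home.
- bed (a joint): How far the green bed is pressed down, in m: 0 = up, 0.010 = bottomed. About 4 N starts it, 9 N at 0.005 (where the carrier just clears the bracket), 14 N at 0.010; 0.006 to 0.009 is right for sliding. It stays level wherever it is pressed. Slick faces, friction about 0.2.
- leaf (a joint): Angle of the brass leaf spring in rad: 0 = drooping at rest, about 0.35 when its tip rides on the carrier. A push of about 3 N at its tip lifts it so far.
- blower: Red silicone blower standing upright, 60 mm diameter, 95 mm tall, origin under its centre, beside the rack. Leave alone.
- cap_keeper: Black lens-cap keeper lying flat, 68 mm disc with a tab along its +x, 13 mm high, origin under the disc's centre, beside the rack. Leave alone.
- bracket: Small spare L-bracket of black aluminium, 60 x 24 mm, 40 mm high, origin under its centre. Leave alone.
- lens_cap: Black lens cap lying flat, 62 mm diameter, 8 mm high, origin under its centre. Leave alone.
- filter_box: Blue flat filter box 85 x 85 x 22 mm, origin under its centre. Leave alone.
- mug: Blue mug, 80 mm diameter, 90 mm tall, origin under its centre. Leave alone.
- driver: Screwdriver lying down, 160 mm long. Leave alone.
Not all that is in view belongs to the job. What is shaped like the carrier but purple is not meant. Leave any turquoise look-alike of the rack alone.

How it is judged:
By the outcome, as a careful person would: the job done as asked, in the order asked, and still so for the second after the job is handed in, with the robot touching nothing.
It also fails if it takes over 35 s, if anything falls off the work surface, if the arm or the gripper's body presses on something with over 40 N, if the wrist force passes 120 N, or if a joint passes its speed limit or range.

## Working session

There is one attempt and no reset: what is moved stays moved. The work goes in short steps, Python scripts to look and compute and a tool call to move; the robot and the scene stay as the last step left them, time stands still between calls to the robot, and variables do not carry over. Pictures are saved under pics/ and viewed, about 8 in all and at most 12, crops included, and the job is handed in when it is done.

Besides the shell and the picture viewer there is one more tool, called after "Emit:" as a command line: name --argument value ..., lists and objects as JSON in quotes. jog_arm: Moves the arm, as the interface text tells. Its arguments: {"type":"object","properties":{"targets":{"type":"array","items":{"type":"array"}},"grip_force":{"type":"number"}},"required":["targets"]}

```bash
mkdir -p pics
cat > h.py <<'E'
import numpy as np, cv2
from scipy.spatial.transform import Rotation as R
from station import ctrl, optics
def tool_T(o):
    T=np.eye(4); e=np.array(o["eef_rot"]); T[:3,:3]=R.from_euler("xyz",e).as_matrix() if e.size==3 else e
    T[:3,3]=o["ee_pos"]; return T
def snap(name):
    o=ctrl.get_obs(); c=optics.camera(name)
    c["c2w"]=tool_T(o)@np.array(c["mount"]) if "mount" in c else np.linalg.inv(c["world_to_cam"])
    return c
def cloud(c):
    K=np.array(c["camera_matrix"]);h,w=c["range_z"].shape
    g=np.mgrid[0:h,0:w]; uv=np.stack([g[1],g[0]],-1).reshape(-1,1,2).astype(float)
    s=cv2.undistortPoints(uv,K,np.array([c["k1"],0,0,0.])).reshape(h,w,2)
    z=c["range_z"]; P=np.stack([s[...,0]*z,-s[...,1]*z,-z],-1)
    return P@c["c2w"][:3,:3].T+c["c2w"][:3,3]
def save(c,n): cv2.imwrite("pics/"+n,c["img"][...,::-1])
E
python3 - <<'E'
from h import *
print(ctrl.get_obs())
a=snap("top");b=snap("side")
cv2.imwrite("pics/a.png",a["img"][...,::-1]);cv2.imwrite("pics/b.png",b["img"][...,::-1])
np.savez("top.npz",img=a["img"],P=cloud(a),z=a["range_z"]);np.savez("side.npz",img=b["img"],P=cloud(b),z=b["range_z"])
E
```

```text
{'time_s': 0.0, 'qpos': array([ 1.10439125e+00,  3.00485890e-01,  1.52157782e+00, -1.27029504e-05,
        1.32070042e+00, -6.66108716e-02]), 'joint_vel': array([-0.00038306, -0.00120122,  0.00015602, -0.00015827,  0.00063115,
        0.00055077]), 'tau': array([ 2.06467776e-03, -5.31797898e+01, -3.52752221e+01,  7.09346286e-02,
        2.42553593e-02, -7.89992328e-05]), 'ee_pos': array([0.21397867, 0.50640796, 0.22387958]), 'eef_rot': array([-1.57073063e+00,  1.16969481e-03,  1.17100531e+00]), 'force': array([-0.66906289, -0.43717254, -0.48271678]), 'moment': array([-0.00517669, -0.01263284, -0.00051715]), 'grip_width': 0.0940672458010554}
```

View pics/a.png

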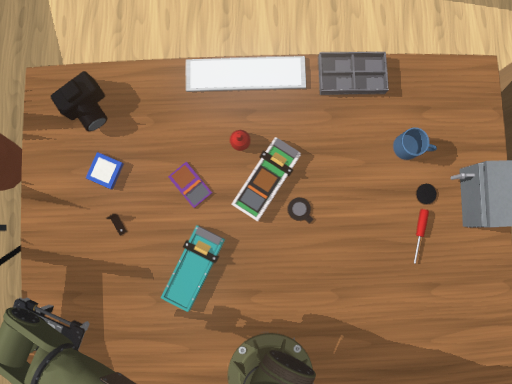

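View pics/b.png

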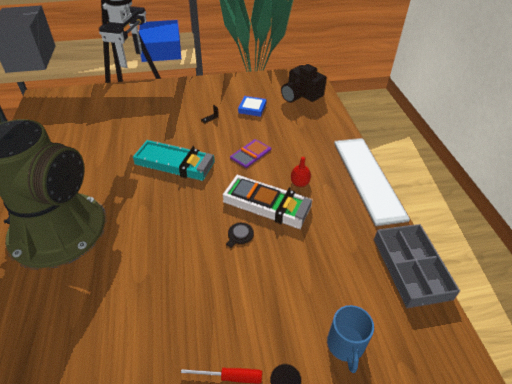

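The top view shows the white rack at (267,178), with its gate end up and to the right at (280,155). The carrier's orange rib is at (263,186). The turquoise look-alike is at (193,268) and the purple one at (190,184). The side view agrees.

Run:
```python
from h import *
d=np.load("top.npz");img=d["img"];P=d["P"]
hsv=cv2.cvtColor(img,cv2.COLOR_RGB2HSV)
print("desk z",np.median(P[300:320,350:380,2]))
roi=np.zeros(img.shape[:2],bool);roi[125:232,222:312]=1
w=roi&(hsv[...,1]<60)&(hsv[...,2]>170)&(P[...,2]>.015)&(P[...,2]<.045)
r=cv2.minAreaRect(P[w][:,:2].astype(np.float32));print(w.sum(),r,cv2.boxPoints(r))
o=roi&(hsv[...,0]>4)&(hsv[...,0]<16)&(hsv[...,1]>180)&(hsv[...,2]>150)
n,l,s,c=cv2.connectedComponentsWithStats(o.astype(np.uint8))
for i in range(1,n):
    if s[i,4]>8: print(c[i],s[i],np.median(P[l==i],0))
```

```text
desk z -0.0006708200873734027
421 ((0.5669921636581421, -0.00264924019575119), (0.08782769739627838, 0.2310599535703659), 55.548980712890625) [[ 0.44688284  0.02649444]
 [ 0.6374172  -0.10421652]
 [ 0.6871015  -0.03179292]
 [ 0.49656713  0.09891804]]
[259.11111111 192.5       ] [253 188  13   9  18] [0.5261543  0.01524626 0.03880183]
```

Emit:
jog_arm --targets '[[0,[-2,0,-3],0.02],[0,[-4.5,0,-6.5],0.04],[0,[-7.5,0,-10.5],0.06],[0,[-10.5,0,-15],0.08],[0,[-13.5,0,-19.5],0.1],[0,[-16.5,0,-24],0.12],[0,[-19.5,0,-28.5],0.14],[0,[-22.5,0,-33],0.16],[0,[-25.5,0,-37],0.18],[0,[-28,0,-40],0.2]]' --grip_force 20

```text
time_s: 1.1
ee_pos: [0.4697, 0.0993, 0.2243]
eef_rot: [-1.571, 0.0, 0.97]
force: [0.6, 0.5, 0.8]
grip_width: 0.0172
```

Emit:
jog_arm --targets '[[0,[-1.5,1.5,-3.5],0],[0,[-2.9,3,-6.6],0],[0,[-2.9,4,-6.6],0],[0,[-2.9,4,-6.6],0]]'

```text
time_s: 1.5
ee_pos: [0.5064, 0.0398, 0.1828]
eef_rot: [-1.568, 0.002, 0.97]
force: [-0.2, 0.3, -0.0]
grip_width: -0.0001
```

Run:
```python
from h import *
o=ctrl.get_obs();print(o["ee_pos"],o["eef_rot"],o["force"],o["grip_width"])
a=snap("wrist");print(np.round(a["mount"],3));save(a,"w1.png")
np.savez("w1.npz",img=a["img"],P=cloud(a),z=a["range_z"])
```

```text
[0.50640003 0.03982896 0.18282971] [-1.56808057  0.00172325  0.96965323] [-0.16931665  0.32262138 -0.03924455] -6.609809164024726e-05
[[ 1.     0.     0.     0.   ]
 [-0.     0.287 -0.958 -0.161]
 [-0.     0.958  0.287  0.084]
 [ 0.     0.     0.     1.   ]]
```

View pics/w1.png

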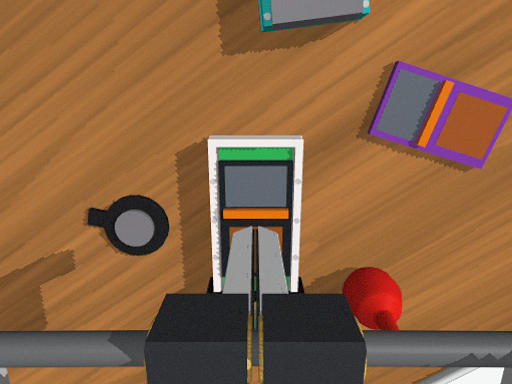

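The wrist view shows the rack's rear end at the top, the grey pad at (255,187) and the orange rib at (256,213). The fingers are still in front of the gate side, and the rack is nearly aligned with the tool.

```bash
cat > meas.py <<'E'
from h import *
def meas(img,P,T,ang=None):
    hsv=cv2.cvtColor(img,cv2.COLOR_RGB2HSV);z=P[...,2];out={}
    Q=(P-T[:3,3])@T[:3,:3]   # tool coordinates
    roi=np.zeros(z.shape,bool);roi[110:290,195:315]=1
    w=roi&(hsv[...,1]<50)&(hsv[...,2]>190)&(z>.024)&(z<.036)
    # walls: left/right halves
    v,u=np.nonzero(w)
    for nm,lo,hi in(("L",195,235),("R",275,315)):
        m=w.copy();m[:165]=0;m[:,:lo]=0;m[:,hi:]=0
        q=Q[m];p=np.polyfit(q[:,2],q[:,0],1);print(nm,m.sum(),"x=%.4f+%.4f*z"%(p[1],p[0]),"height",np.median(z[m]))
    m=w.copy();m[155:]=0;print("rear wall z max/min",np.percentile(Q[m][:,2],[1,99]))
    for nm,msk in(("rib",roi&(hsv[...,0]>8)&(hsv[...,0]<20)&(hsv[...,1]>200)&(hsv[...,2]>200)),
                  ("pad",roi&(hsv[...,1]>20)&(hsv[...,1]<90)&(hsv[...,2]>70)&(hsv[...,2]<150)&(np.arange(384)[:,None]<212))):
        n,l,s,c=cv2.connectedComponentsWithStats(msk.astype(np.uint8))
        i=1+np.argmax(s[1:,4]);k=l==i
        q=Q[k];r=cv2.minAreaRect(q[:,[0,2]].astype(np.float32))
        print(nm,s[i],"tool",np.median(q,0),"rect",np.round(r[0],4),np.round(r[1],4),r[2],"zr",np.percentile(q[:,2],[2,98]),"world z",np.median(z[k]))
if __name__=="__main__":
    o=ctrl.get_obs();d=np.load("w1.npz");meas(d["img"],d["P"],tool_T(o))
E
python3 meas.py
```

```text
L 800 x=-0.0411+-0.0029*z height 0.030849456589205154
R 854 x=0.0402+0.0025*z height 0.03084846810134989
rear wall z max/min [0.0262321  0.03976209]
rib [223 211  65   7 452] tool [-0.00029991  0.14414775 -0.02986492] rect [-0.0003 -0.0299] [0.0071 0.061 ] 89.95814514160156 zr [-0.03325723 -0.02664679] world z 0.0397718882188039
pad [ 224  166   63   41 2527] tool [-9.61163124e-05  1.49604302e-01 -3.60926449e-03] rect [-0.0001  0.0296] [0.0583 0.1079] 0.3053305149078369 zr [-0.02342589  0.01530142] world z 0.03435464636131086
```

Emit:
jog_arm --targets '[[0,[0,3,-0.4],0],[0,[0,7,-0.9],0],[0,[0,10.5,-1.3],0],[0,[0,12,-1.3],0],[0,[0,12,-1.3],0],[0,[0,12,-1.3],0]]'

```text
time_s: 2.15
ee_pos: [0.5182, 0.0336, 0.0657]
eef_rot: [-1.572, -0.001, 0.972]
force: [0.5, 0.6, 0.3]
grip_width: 0.0001
```

Emit:
jog_arm --targets '[[0,[0,0.6,0],0],[0,[0,1.1,0],0],[0,[0,1.3,0],0],[0,[0,1.5,0],0],[0,[0,1.6,0],0],[0,[0,1.6,0],0]]'

```text
time_s: 2.75
ee_pos: [0.518, 0.0328, 0.0487]
eef_rot: [-1.571, -0.0, 0.971]
force: [-1.2, 1.2, 5.6]
grip_width: 0.0005
```

Emit:
jog_arm --targets '[[0,[0,0.2,0],0],[0,[0,0.4,0],0],[0,[0,0.5,0],0],[0,[0,0.5,0],0],[0,[0,0.5,0],0]]'

```text
time_s: 3.25
ee_pos: [0.5182, 0.0328, 0.0442]
eef_rot: [-1.571, -0.001, 0.971]
force: [-3.7, 1.4, 10.2]
grip_width: 0.0003
```

Emit:
jog_arm --targets '[[0,[0,0.05,0],0],[0,[0,0.08,-0.2],0],[0,[0,0.08,-0.5],0],[0,[0,0.08,-0.8],0],[0,[0,0.08,-1.1],0],[0,[0,0.08,-1.4],0],[0,[0,0.08,-1.7],0],[0,[0,0.08,-1.7],0]]'

```text
time_s: 4.05
ee_pos: [0.5327, 0.0231, 0.0436]
eef_rot: [-1.572, -0.001, 0.971]
force: [-0.8, 0.9, 11.5]
grip_width: 0.0004
```

Run:
```python
from h import *
o=ctrl.get_obs();print(o["ee_pos"],o["force"],o["moment"])
a=snap("wrist");save(a,"w2.png")
```

```text
[0.53270638 0.02305458 0.04358073] [-0.77646933  0.87339359 11.45596186] [0.05471892 0.29636387 0.00978727]
```

View pics/w2.png

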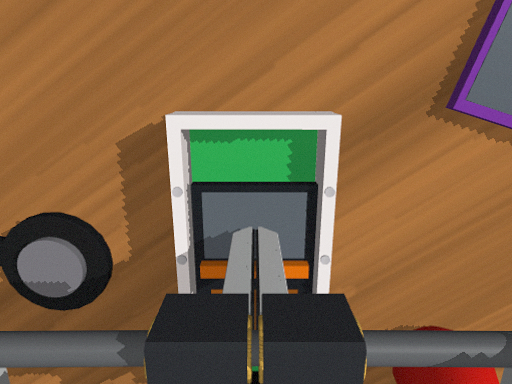

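The carrier has moved forward with the rib ahead of the fingertips, its rear edge is at row 185, and it is square in the channel. The force of 11.5 N puts the bed at about 7.5 mm, so I'll slide on.

Emit:
jog_arm --targets '[[0,[0,0,-0.3],0],[0,[0,0,-0.6],0],[0,[0,0,-0.9],0],[0,[0,0,-1.2],0],[0,[0,0,-1.5],0],[0,[0,0,-1.8],0],[0,[0,0,-2.1],0],[0,[0,0,-2.4],0]]'

```text
time_s: 4.9
ee_pos: [0.5522, 0.0097, 0.0435]
eef_rot: [-1.572, -0.001, 0.971]
force: [-3.4, 2.2, 9.9]
grip_width: 0.0003
```

Emit:
jog_arm --targets '[[0,[0,0.03,-0.3],0],[0,[0,0.03,-0.6],0],[0,[0,0.03,-0.9],0],[0,[0,0.03,-1.2],0],[0,[0,0.03,-1.5],0],[0,[0,0.03,-1.8],0],[0,[0,0.03,-2.1],0],[0,[0,0.03,-2.4],0],[0,[0,0.03,-2.6],0]]'

```text
time_s: 5.8
ee_pos: [0.573, -0.0047, 0.0429]
eef_rot: [-1.57, -0.0, 0.971]
force: [-5.1, 4.1, 10.2]
grip_width: 0.0007
```

Emit:
jog_arm --targets '[[0,[0,0,-0.2],0],[0,[0,0,-0.4],0],[0,[0,0,-0.6],0],[0,[0,0,-0.7],0],[0,[0,0,-0.7],0]]'

```text
time_s: 6.3
ee_pos: [0.5781, -0.0081, 0.0427]
eef_rot: [-1.568, 0.0, 0.971]
force: [-10.4, 7.2, 12.0]
grip_width: 0.0004
```

Emit:
jog_arm --targets '[[0,[0,0,-0.15],0],[0,[0,0,-0.3],0],[0,[0,0,-0.3],0]]'

```text
time_s: 6.6
ee_pos: [0.5784, -0.0084, 0.0422]
eef_rot: [-1.562, 0.002, 0.971]
force: [-25.2, 17.5, 21.7]
grip_width: 0.0004
```

Emit:
jog_arm --targets '[[0,[0,0,0.1],0],[0,[0,-0.1,0.25],0],[0,[0,-0.3,0.27],0],[0,[0,-0.5,0.3],0],[0,[0,-0.6,0.3],0],[0,[0,-0.7,0.35],0],[0,[0,-0.7,0.35],0]]'

```text
time_s: 7.3
ee_pos: [0.5778, -0.0085, 0.0488]
eef_rot: [-1.569, 0.001, 0.971]
force: [-4.5, 4.5, -1.9]
grip_width: 0.0002
```

Emit:
jog_arm --targets '[[0,[0,-0.05,0.2],0],[0,[0,-0.1,0.6],0],[0,[0,-0.4,0.8],0],[0,[0,-2,0.8],0],[0,[0,-5,0.8],0],[0,[0,-9,1],0],[0,[0,-13,1],0],[0,[0,-15,1],0],[0,[0,-15,1],0]]'

```text
time_s: 8.2
ee_pos: [0.5714, -0.0032, 0.203]
eef_rot: [-1.576, -0.003, 0.971]
force: [0.7, -0.3, -0.9]
grip_width: 0.0004
```

Run:
```python
from h import *
from meas import meas
o=ctrl.get_obs();print(o["ee_pos"],o["force"],o["time_s"])
a=snap("wrist");b=snap("side");save(a,"w3.png")
cv2.imwrite("pics/s3.png",cv2.resize(b["img"][150:250,190:340,::-1],None,fx=5,fy=5))
T=tool_T(o);P=cloud(a);np.savez("w3.npz",img=a["img"],P=P,T=T)
hsv=cv2.cvtColor(a["img"],cv2.COLOR_RGB2HSV);Q=(P-T[:3,3])@T[:3,:3]
k=(hsv[...,0]>8)&(hsv[...,0]<20)&(hsv[...,1]>200)&(hsv[...,2]>200)&(abs(Q[...,0])<.035)&(abs(Q[...,2])<.09)
n,l,s,c=cv2.connectedComponentsWithStats(k.astype(np.uint8))
for i in range(1,n):
    if s[i,4]>20: print(s[i],np.median(P[l==i],0),np.percentile(P[l==i][:,2],[5,95]))
# rack frame from first wrist look
d=np.array([np.cos(.9697-np.pi/2),np.sin(.9697-np.pi/2)]);t0=np.array([.5064,.0398])
for i in range(1,n):
    if s[i,4]>20:
        x=(P[l==i][:,:2]-t0)@d-.110;print("rib rack x",np.percentile(x,[2,50,98]))
w=(hsv[...,1]<50)&(hsv[...,2]>190)&(P[...,2]>.024)&(P[...,2]<.036)
x=(P[w][:,:2]-t0)@d-.110;x=x[abs(x+.146)<.03];print("rear wall x (exp -.150..-.143)",np.percentile(x,[1,99]))
```

```text
[ 0.57138968 -0.0031647   0.20302126] [ 0.73592349 -0.29501633 -0.87389194] 8.2
[223 193  61   8 478] [ 0.58870228 -0.0154314   0.03473368] [0.03316941 0.03588946]
rib rack x [-0.01427044 -0.01067031 -0.0067446 ]
rear wall x (exp -.150..-.143) [-0.15047105 -0.11683755]
```

View pics/w3.png

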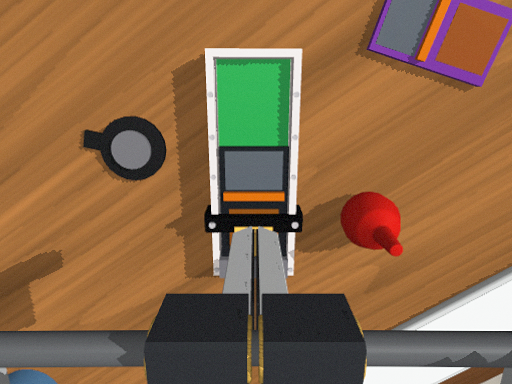

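View pics/s3.png

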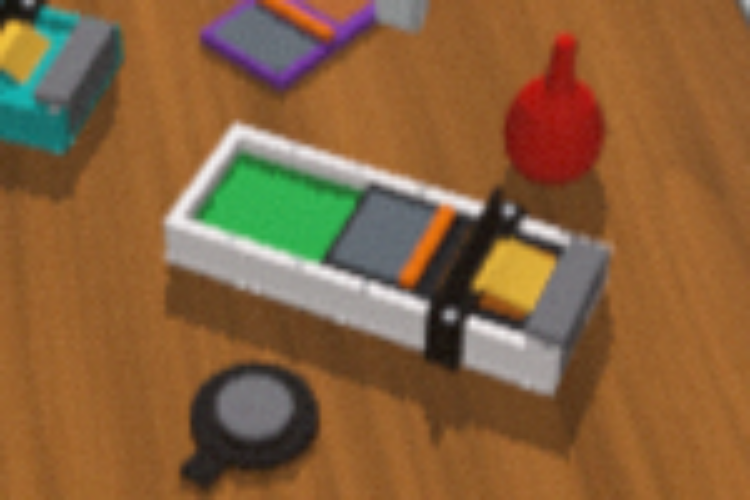

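The rib is centred at rack x of about -10.5 mm (-10 is home) with its top at about 34 mm. The carrier lies under the bracket with the leaf resting on it, and its front is at the grey stop. The blower and cap keeper look undisturbed, and the arm is clear.

```bash
python3 -c "
from station import ctrl
print(ctrl.hand_in())"
```

```text
the job is handed in; nothing more can be done
None
```

The carrier is home in the rack and the job is handed in, at about 8.3 s on the robot's clock. Handing in reports no verdict.

**What I did:** With closed fingertips I pressed the grey pad with about 10–12 N, sinking the bed an estimated 6–9 mm. Still pressing, I slid the carrier under the bracket and leaf spring. At the end stop the forward push rose to about 30 N with only 0.4 mm of further movement. I eased off, let the bed rise, backed away from the rib and lifted clear by about 15 cm.

**Last checks:**
- **Position:** The rib centre measured rack x = -10.7 mm. Home is -10, and the rear wall read about 0.5 mm too far back, so this agrees within calibration.
- **Height:** The rib top was about 34.7 mm; 34 is expected once the carrier has sprung up.
- **Views:** The side and wrist pictures show the carrier under the bracket, the leaf on it and its front at the stop. The blower, cap keeper and the purple and turquoise look-alikes looked undisturbed.
- **Forces:** The tool force was back to noise level after release. In the final push against the stop, the downward force briefly rose to about 22 N and the total to about 38 N, well under the 120 N wrist limit.

No check failed. The bed depth was judged only from force and fingertip height. Those differed by about 1–2 mm, and more late in the slide, where height put the bed at about 8.5–9 mm and force at about 6 mm.

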